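# Cure a pair of coated lures under the lamp

### The job

Pick up the saddle that carries the two coated lures and hang it astride the bar of the curing stand, in front of the lamp, and let go of it. Then push the crank handle of the spring-return dial down past the first two clicks to the third, and hold it there against its spring: the job ends with the robot still holding it at the third click, short of the stop. Leave the oil bottle and the line spool where they stand.

Things in the scene. Friction and masses are not known exactly. Their poses are not given: they have to be found in the camera images.
- saddle: Loose saddle of bent bare aluminium, about 0.16 kg: inverted U with a roof-shaped top, a brown lure on each flank, standing on its legs. Origin midway between the feet; z up, x across the gap, y along the ridge. Clear gap 36 mm, 50 mm wide in y, 80 mm over the lures in x. Black grip tab on the ridge, 10 mm thick in x, 36 mm in y, from z = 85 to 119 mm: grip across its thickness. Half a turn: same.
- saddle_ridge (a point): Apex of the inside of the saddle's roof (45 degree slopes), 85 mm above the saddle's origin. When the saddle hangs on the bar this point is 7 mm above the bar's axis. Axes as the saddle.
- cure_stand: Fixed grey stand. Origin on the table; x to the rear, y to the left, z up. Foot plate 10 mm thick, x -51 to 105, y -121 to 215 mm. Left: steel bar along y at x = 0, z = 140 mm on two posts; upright lamp panel behind it, front at x = 80, y 35 to 185, top z = 130 mm. Right: switch box, x -30 to 60, y -110 to -40, top z = 140 mm, with the dial on its front.
- bar_mid (a point): Middle of the bar, on its axis. Bar 10 mm in diameter, along the stand's y; posts 12 mm thick with 18 mm balls on top stand 95 mm either side of this point. Axes as the stand.
- dial_axis (a point): Point on the dial's turning axis (parallel to the stand's x), level with the handle's middle; in the stand's frame x = -74, y = -75, z = 105 mm. The black dial, 68 mm in diameter, is on the box face behind this point.
- dial: The turning dial with its crank arm and handle, one piece. Origin on its axis (stand's frame x = 0, y = -75, z = 105 mm); x along the turning axis, to the rear.
- handle (a point): Black round crank handle, 16 mm in diameter, 52 mm long, parallel to the stand's x, to the front from the end of the crank arm. This point: its middle. From dial_axis it lies at y = -80*cos(a), z = 80*sin(a) mm (stand's axes), a = 0.45 - dial_turn (rad). Press it down with closed fingertips on its middle or front half, or pinch it from above; arm and plate are at its rear end.
- dial_turn (a joint): Turn in rad; 0 = at rest, grows as the handle goes down. Soft clicks, which do not hold it, at 0.23, 0.46 and 0.69; the third, 0.69, puts the handle 19 mm below the axis, 54 mm below rest. Stop at 0.95. Three black pips mark the clicks, 1 to 3 downwards; at a click the arm covers its pip. Spring at the handle: 4 N at rest, 7 N at the third, ridges between clicks add 1-2 N; let go, it returns to 0.
- oil_bottle: Standing small oil bottle, white and blue with a red spout, 31 mm in diameter, 95 mm tall; origin under its centre. Bystander.
- line_spool: Blue spool of fishing line lying flat, 64 mm in diameter, 23 mm tall; origin under its centre. Bystander.

How it is judged (in metres and radians):
On the way, in this order (a step that is already met when the one before it is completed fails the run):
1. the saddle hangs astride the bar, let go, with the dial at rest (x of saddle_ridge in the frame of bar_mid between -0.008 and 0.008 m and y of saddle_ridge in the frame of bar_mid between -0.075 and 0.075 m and z of saddle_ridge in the frame of bar_mid between 0.002 and 0.013 m and angle between saddle's own z axis and vertical below 0.3 rad and linear speed of saddle below 0.03 m/s and contact force between the fingers and saddle below 0.1 N and value of joint dial_turn below 0.1 rad), for 0.2 s.
2. the dial is held at the third click while the saddle hangs (x of saddle_ridge in the frame of bar_mid between -0.008 and 0.008 m and y of saddle_ridge in the frame of bar_mid between -0.075 and 0.075 m and z of saddle_ridge in the frame of bar_mid between 0.002 and 0.013 m and angle between saddle's own z axis and vertical below 0.3 rad and linear speed of saddle below 0.03 m/s and contact force between the fingers and saddle below 0.1 N and value of joint dial_turn between 0.59 and 0.79 rad and contact force between the fingers and dial above 1 N), for 0.3 s.
At the end, for the whole second after the job is handed in: The saddle hangs still and untouched on the bar (ridge within 8 mm of the bar's axis in plan, 2 to 13 mm above it, between the posts, tilted under 0.3 rad), and the fingers bear on the dial or its handle with over 1 N, holding it at the third click (0.59 to 0.79 rad) (all of step 2); the arm keeps its last pose, push and grip.
It fails at once if the oil bottle was moved by more than 30 mm or tipped (distance of oil_bottle from where it was at the start of the episode above 0.03 m or angle between oil_bottle's own z axis and vertical above 0.5 rad).
It fails at once if the line spool was moved by more than 30 mm (distance of line_spool from where it was at the start of the episode above 0.03 m).
It also fails if it takes over 50 s, if anything falls off the work surface, if the arm or the gripper's body presses on something with over 40 N, if the wrist force passes 120 N, or if a joint passes its speed limit or range.

### The arm

A 7-joint arm with a two-finger parallel gripper is mounted at the origin on a cart in front of the work surface, level with it; the furniture and walls round the work are solid. World frame = base frame: x ahead of the robot, y to its left, z up, the work surface at z = 0. Lengths are in m, angles in degrees, forces in N, time in s.
With the tool pointing down it reaches from about 0.425 to 0.875 m from the base axis. Payload 4.7 kg.
Tool frame: the origin (TCP) lies between the finger pads; the fingertips stand env.tip_reach ahead of it and the grasp point (between the pads) lies 2 mm behind it (env.tip_reach is the distance from the TCP to the fingertips, in m); z points along the fingers, y is the line along which they close (so a half turn about z gives the same grasp; the last joint's range is limited). The gripper opens to 87 mm and grips with 3 to 60 N. Pads are 19 mm wide; open, the fingers measure 117 mm over their backs; the gripper's body (75 mm by 190 mm) begins 51 mm behind the grasp point.
Start: joints at [66.813, 18.392, -4.016, 83.108, 1.295, 78.541, -3.26], TCP at [0.264, -0.594, 0.24] pointing down, gripper open.
Joint ranges: [-163.93, 163.93], [-17.29, 119.83], [-79.2, 71.16], [3.27, 140.29], [-89.18, 269.18], [5.43, 117.66], [-154.24, 154.24]. Speed limits (degrees/s): [147.25, 147.25, 180, 180, 180, 180, 180].

### API

Orientations are given as [roll, pitch, yaw] about the fixed x, y, z axes, in that order (R = Rz(yaw) Ry(pitch) Rx(roll)).
In Python, from cell import env, ticket, readout, read_camera gives the robot as it stands (env), with the cameras as plain functions, the job (ticket) and the readings (readout).
- The arm moves only by the tool step_hand, called after "Request:" as name([rows], argument=value, ...), one row to a line, values as JSON. Schema: {"type":"object","properties":{"steps":{"type":"array","items":{"type":"object","properties":{"xyz":{"type":"array","items":{"type":"number"},"minItems":3,"maxItems":3},"rz":{"type":"number"},"finger_gap":{"type":"number"}},"additionalProperties":false,"required":["finger_gap"]},"minItems":1,"maxItems":8},"squeeze":{"type":"number"},"only":{"type":"string"},"quiet":{"type":"boolean"},"lines":{"type":"string"}},"required":["steps"],"additionalProperties":false}. steps is a list of rows, 1 to 8 of them, each an object with the fields xyz (a list: dx, dy, dz in m), rz (a turn about the tool's z in degrees), finger_gap (the finger opening in m); a field left out counts as zero (the opening has to be given); each row is the pose to reach, as a shift and turn from the pose commanded when the call began, along the tool's axes at that moment; what a row does not reach only later rows make up. A row lasts 1/12 s, in which the tool goes at most 0.0417 m and 7.16 degrees, less where a joint would pass 70% of its speed; a pose out of reach is approached as far as the arm can. The fingers move at their own pace and stop on an object; squeeze is the grip in N (left out, the last holds). Time passes only in rows, so rows that do not move let the fingers close. The tool returns the time, the measured TCP pose, the force, the opening and the grip force at its end. only (a regular expression) keeps the lines of the reply that match it, lines (a string "A,B") keeps lines A to B, and quiet returns only ok. Input that does not fit is refused with a message, and nothing moves.
- readout.get_obs(): the state, without advancing time (a new reading comes with each control period).
- read_camera(name): name is "side" or "top" or "wrist"; returns a dict with "color" (384x512x3 uint8, blue, green, red), "fx", "fy", "cx", "cy" (pixels), "dist" ([k1, k2, p1, p2, k3] as OpenCV has them; the pictures are not rectified), "world_from_camera" (4x4, takes a point from camera to world coordinates). Camera axes: x right, y down, z forward; pixel columns grow to the right and rows downward; lengths in m; the calibration is good to about 2 mm. A picture is of the moment at which its call begins. There is no depth.
- ticket.sign_off(): hands the job in; it is judged then, once.
The state is a dict: "time_s": time; "qpos": joint angles; "joint_velocities": joint speeds; "effort": joint torques, N m; "tool_pos": TCP position; "tool_rot": TCP orientation; "force": force on the tool from outside, world axes, zero at the start; "wrist_torque": the same for the moment, N m; "grip_width": finger opening in m; "grasp_force": force on a finger pad.
Only numpy, scipy, OpenCV 4.12 (cv2) and the standard library are available. Lean on these libraries where they do the work, as an engineer would, in place of code of your own. Each camera call takes 0.05 s, during which the arm holds its last target. There are 200 camera calls.

## Working session

There is one attempt and no reset: what is moved stays moved. The work goes in short steps, Python scripts to look and compute and a tool call to move; the robot and the scene stay as the last step left them, time stands still between calls to the robot, and variables do not carry over. Pictures are saved under pics/ and viewed, at most 12 in all, crops included, and the job is handed in when it is done.

```bash
ls; mkdir -p pics
```

Run:
```python
from cell import env, ticket, readout, read_camera
import cv2,numpy as np
o=readout.get_obs(); print({k:np.round(v,3) for k,v in o.items()}, env.tip_reach)
ims=[]
for n in("side","top","wrist"):
    c=read_camera(n); cv2.imwrite(f"pics/{n}0.png",c["color"]); ims.append(c["color"])
    print(n,c["fx"],c["cx"],c["cy"],c["dist"],np.round(c["world_from_camera"],3).tolist())
cv2.imwrite("pics/a0.png",cv2.resize(np.hstack(ims[:2]),(800,300)))
```

```text
cell.py
pics
{'time_s': np.float64(0.0), 'qpos': array([66.812, 18.437, -4.014, 83.174,  1.293, 78.541, -3.259]), 'joint_velocities': array([-0.1  ,  0.014,  0.005,  0.061, -0.041,  0.076,  0.085]), 'effort': array([ 0.0000e+00, -4.9129e+01, -4.0400e-01, -3.1253e+01, -6.4000e-02,
        4.3000e-02,  0.0000e+00]), 'tool_pos': array([ 0.264, -0.593,  0.238]), 'tool_rot': array([-1.79894e+02,  4.00000e-03,  2.39970e+01]), 'force': array([0.445, 0.591, 0.088]), 'wrist_torque': array([-0.012,  0.02 ,  0.02 ]), 'grasp_force': np.float64(0.0), 'grip_width': np.float64(0.087)} 0.017
side 362.9120575890741 262.5647847987558 189.93348850060838 [-0.10821138  0.          0.          0.          0.        ] [[-0.963, -0.145, 0.227, 0.287], [-0.268, 0.462, -0.845, 0.723], [0.017, -0.875, -0.484, 0.537], [0.0, 0.0, 0.0, 1.0]]
top 386.5023308294124 258.3417186144103 191.95375938855656 [-0.07856683  0.          0.          0.          0.        ] [[0.016, -0.981, 0.195, 0.316], [-1.0, -0.012, 0.022, -0.036], [-0.019, -0.195, -0.981, 1.03], [0.0, 0.0, 0.0, 1.0]]
wrist 327.1649142328408 253.98962665823825 195.92751502394873 [-0.06874408  0.          0.          0.          0.        ] [[0.407, -0.877, -0.254, 0.333], [-0.913, -0.392, -0.111, -0.564], [-0.002, 0.277, -0.961, 0.385], [0.0, 0.0, 0.0, 1.0]]
```

View pics/side0.png

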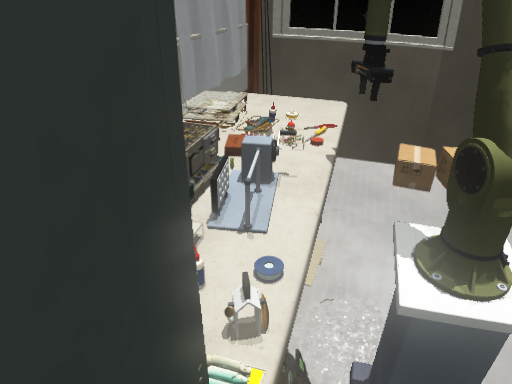

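View pics/top0.png

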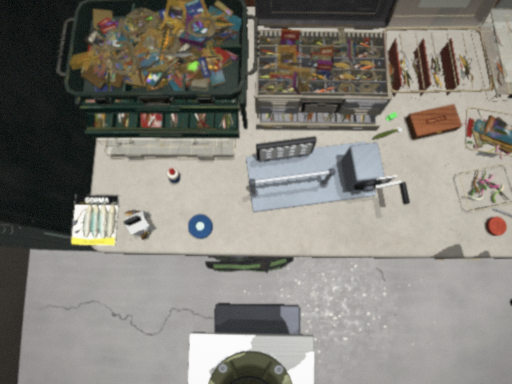

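The side view shows the saddle at (245,305) with its tab at (245,283), the spool at (268,267), the bottle at (198,270) and the bar near (252,165). The top view shows the saddle at (137,222), the spool at (200,226), the bottle at (173,174), the bar from (253,183) to (333,174) and the handle at (405,191). I'll zoom in next.

Create h.py:
```python
import cv2,numpy as np
def ray(c,uv):
    K=np.array([[c["fx"],0,c["cx"]],[0,c["fy"],c["cy"]],[0,0,1]])
    p=cv2.undistortPoints(np.array([[uv]],float),K,np.array(c["dist"]))[0,0]
    T=np.array(c["world_from_camera"]); d=T[:3,:3]@[p[0],p[1],1]
    return T[:3,3],d/np.linalg.norm(d)
def plane(c,uv,z):
    o,d=ray(c,uv); return o+d*(z-o[2])/d[2]
def tri(*cu):
    A=np.zeros((3,3));b=np.zeros(3);R=[ray(c,u) for c,u in cu]
    for o,d in R:
        P=np.eye(3)-np.outer(d,d);A+=P;b+=P@o
    x=np.linalg.solve(A,b); return x,[float(np.linalg.norm((np.eye(3)-np.outer(d,d))@(x-o))) for o,d in R]
def proj(c,X):
    T=np.linalg.inv(np.array(c["world_from_camera"]))
    K=np.array([[c["fx"],0,c["cx"]],[0,c["fy"],c["cy"]],[0,0,1]])
    return cv2.projectPoints(np.array([X],float),cv2.Rodrigues(T[:3,:3])[0],T[:3,3],K,np.array(c["dist"]))[0][0,0]
```

Run:
```python
import cv2,numpy as np
t=cv2.imread("pics/top0.png");s=cv2.imread("pics/side0.png")
f=lambda im,x,y,w,h,k:cv2.resize(im[y:y+h,x:x+w],(w*k,h*k),interpolation=cv2.INTER_CUBIC)
cv2.imwrite("pics/z1.png",np.vstack([np.hstack([f(t,110,195,50,50,6),f(s,215,260,75,75,4)[:300],np.zeros((300,200,3),np.uint8)]),f(t,240,130,180,75,4)[:,:].copy().__getitem__((slice(0,300),slice(0,720))) if 0 else np.hstack([f(t,240,130,200,75,4)])]))
cv2.imwrite("pics/z2.png",f(s,200,120,100,120,5))
```

```text
(no output)
```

View pics/z1.png

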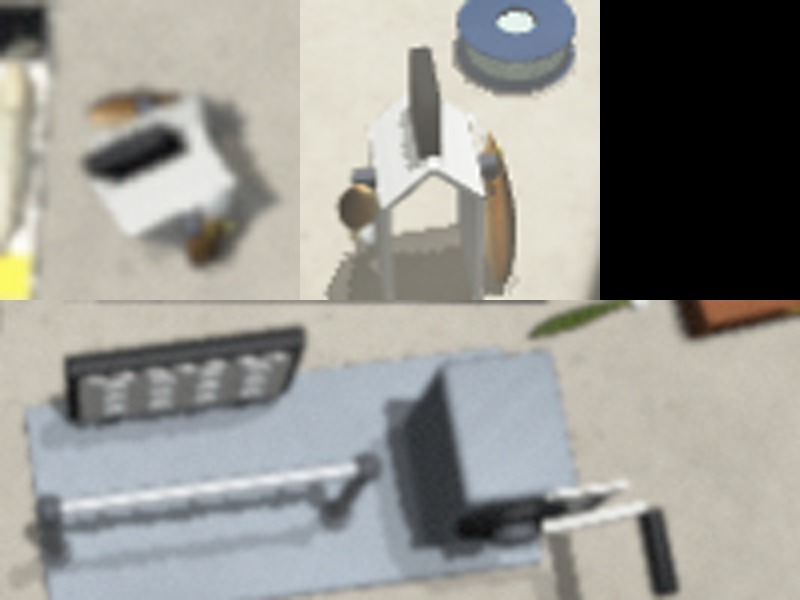

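View pics/z2.png

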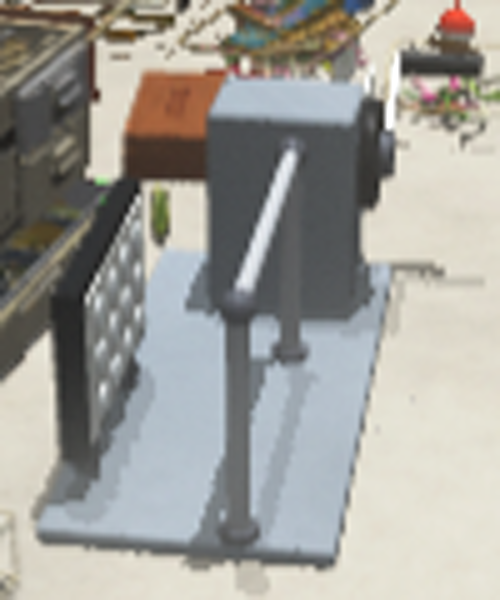

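Run:
```python
from cell import env, ticket, readout, read_camera
import cv2,numpy as np
from h import *
np.set_printoptions(precision=4,suppress=True)
t=read_camera("top");s=read_camera("side")
for n,a,b in [("ballL",(252.5,182.2),(247.4,181)),("ballR",(332.2,170.7),(258.8,149)),("h mid",(405,193),(288.5,132.2)),("hrear",(403,182.5),(281,132)),("hfront",(406.7,203),(296,132.4)),("tab",(132,220.5),(245.5,278))]:
    print(n,*tri((t,a),(s,b)))
L=tri((t,(252.5,182.2)),(s,(247.4,181)))[0];R=tri((t,(332.2,170.7)),(s,(258.8,149)))[0]
print("bar",(L+R)/2,np.linalg.norm(L-R),np.degrees(np.arctan2(*(L-R)[1::-1])))
# tab mask in top
m=((t["color"].max(2)<75)).astype(np.uint8); m[:, :120]=0; m[:,145:]=0; m[:210]=0; m[232:]=0
n,l,st,ce=cv2.connectedComponentsWithStats(m); print(st,ce)
for uv in [(124.5,222.5),(140.5,218.5)]: print("tab end",plane(t,uv,.119))
sp=cv2.inRange(cv2.cvtColor(t["color"],cv2.COLOR_BGR2HSV),(100,100,50),(125,255,255)); sp[:205]=0; sp[250:]=0
M=cv2.moments(sp);print("spool",plane(t,(M["m10"]/M["m00"],M["m01"]/M["m00"]),.023), "bottle",plane(t,(173,174),.09))
```

```text
ballL [ 0.5177 -0.0021  0.139 ] [0.0011188837470380694, 0.0011188837470382516]
ballR [ 0.5455 -0.1904  0.1431] [0.00036021962297108596, 0.0003602196229709277]
h mid [ 0.4954 -0.3623  0.1396] [0.0003973279562040715, 0.0003973279562040926]
hrear [ 0.5202 -0.3594  0.1386] [0.0004130973926821287, 0.0004130973926822901]
hfront [ 0.4714 -0.3644  0.141 ] [0.00049777647890159, 0.0004977764789015959]
tab [0.4268 0.2887 0.1147] [0.002915469101552845, 0.002915469101552835]
bar [ 0.5316 -0.0963  0.1411] 0.19038594429396452 98.40457395691419
[[     0      0    512    384 196545]
 [   125    217     15      8     63]] [[255.5395 191.4907]
 [132.254  220.4444]]
tab end [0.4182 0.3046 0.119 ]
tab end [0.4286 0.266  0.119 ]
spool [0.4229 0.1376 0.023 ] bottle [0.5465 0.2007 0.09  ]
```

The measurements agree with the text. Ball spacing is 190.4 mm, the bar is at z = 0.141, and the handle is within 1 mm of its predicted place. The stand's yaw comes out at 8.4° and the saddle's at about 15°. I'll move over toward the saddle, going round the base.

Request:
step_hand([
  {"xyz":[0.315, -0.127, 0], "rz":-56, "finger_gap":0.087},
  {"xyz":[0.315, -0.127, 0], "rz":-56, "finger_gap":0.087},
  {"xyz":[0.315, -0.127, 0], "rz":-56, "finger_gap":0.087},
  {"xyz":[0.315, -0.127, 0], "rz":-56, "finger_gap":0.087},
  {"xyz":[0.315, -0.127, 0], "rz":-56, "finger_gap":0.087},
  {"xyz":[0.315, -0.127, 0], "rz":-56, "finger_gap":0.087},
  {"xyz":[0.315, -0.127, 0], "rz":-56, "finger_gap":0.087},
  {"xyz":[0.315, -0.127, 0], "rz":-56, "finger_gap":0.087},
], squeeze=30)

```text
time_s: 0.92
tool_pos: [0.497, -0.3527, 0.2397]
tool_rot: [180.0, 0.0, 80.3]
force: [0.8, -1.7, -0.2]
grip_width: 0.0865
grasp_force: 0.0
```

Create go.py:
```python
import sys,numpy as np
from cell import env, ticket, readout, read_camera
from scipy.spatial.transform import Rotation as R
o=readout.get_obs();g=list(map(float,sys.argv[1:]))
M=R.from_euler("xyz",o["tool_rot"],degrees=True)
print("shift",np.round(M.inv().apply(np.array(g[:3])-o["tool_pos"]),4),"turn",round(o["tool_rot"][2]-g[3],2),"from",np.round(o["tool_pos"],4),np.round(o["tool_rot"],2),"F",np.round(o["force"],1))
```

```bash
python3 go.py 0.53 -0.05 0.24 105
```

```text
shift [ 0.3039 -0.0184 -0.0004] turn -24.67 from [ 0.497  -0.3527  0.2397] [1.7999e+02 3.0000e-02 8.0330e+01] F [ 0.8 -1.7 -0.2]
```

Request:
step_hand([
  {"xyz":[0.304, -0.018, 0], "rz":-25, "finger_gap":0.087},
  {"xyz":[0.304, -0.018, 0], "rz":-25, "finger_gap":0.087},
  {"xyz":[0.304, -0.018, 0], "rz":-25, "finger_gap":0.087},
  {"xyz":[0.304, -0.018, 0], "rz":-25, "finger_gap":0.087},
  {"xyz":[0.304, -0.018, 0], "rz":-25, "finger_gap":0.087},
  {"xyz":[0.304, -0.018, 0], "rz":-25, "finger_gap":0.087},
  {"xyz":[0.304, -0.018, 0], "rz":-25, "finger_gap":0.087},
  {"xyz":[0.304, -0.018, 0], "rz":-25, "finger_gap":0.087},
])

```text
time_s: 1.58
tool_pos: [0.5314, -0.0433, 0.2402]
tool_rot: [179.9, -0.1, 105.5]
force: [0.3, 0.9, 0.5]
grip_width: 0.0872
grasp_force: 0.0
```

```bash
python3 go.py 0.425 0.25 0.24 105
```

```text
shift [ 0.3111 -0.024   0.0009] turn 0.53 from [ 0.5314 -0.0433  0.2402] [ 1.7989e+02 -1.4000e-01  1.0553e+02] F [0.3 0.9 0.5]
```

Request:
step_hand([
  {"xyz":[0.311, -0.024, 0], "finger_gap":0.087},
  {"xyz":[0.311, -0.024, 0], "finger_gap":0.087},
  {"xyz":[0.311, -0.024, 0], "finger_gap":0.087},
  {"xyz":[0.311, -0.024, 0], "finger_gap":0.087},
  {"xyz":[0.311, -0.024, 0], "finger_gap":0.087},
  {"xyz":[0.311, -0.024, 0], "finger_gap":0.087},
  {"xyz":[0.311, -0.024, 0], "finger_gap":0.087},
  {"xyz":[0.311, -0.024, 0], "finger_gap":0.087},
])

```text
time_s: 2.25
tool_pos: [0.4245, 0.248, 0.2401]
tool_rot: [179.9, -0.1, 105.4]
force: [0.4, 1.2, 0.4]
grip_width: 0.0871
grasp_force: 0.0
```

Run:
```python
from cell import env, ticket, readout, read_camera
import cv2
c=read_camera("wrist");cv2.imwrite("pics/w1.png",c["color"])
```

```text
(no output)
```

View pics/w1.png

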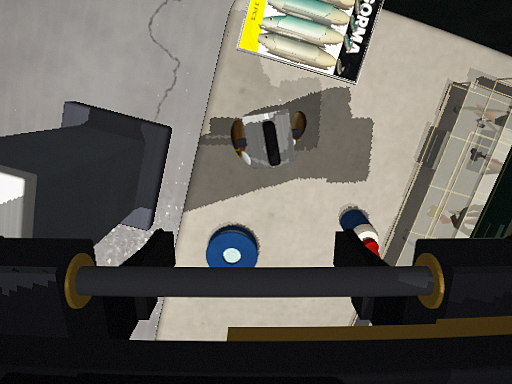

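The wrist view shows the tab at about (271,143), leaning slightly from the vertical, with the spool at (232,250) and the bottle near (360,230). I'll triangulate the tab against the top and side views.

Run:
```python
from cell import env, ticket, readout, read_camera
import cv2,numpy as np
from h import *
np.set_printoptions(precision=4,suppress=True)
w=read_camera("wrist");t=read_camera("top");s=read_camera("side")
m=(w["color"].max(2)<45).astype(np.uint8); m[:112]=0;m[175:]=0;m[:,:255]=0;m[:,290:]=0
n,l,st,ce=cv2.connectedComponentsWithStats(m);k=1+st[1:,4].argmax();print(st[k],ce[k])
pts=cv2.findNonZero((l==k).astype(np.uint8));r=cv2.minAreaRect(pts);print(r)
b=cv2.boxPoints(r);b=b[b[:,1].argsort()]
e1,e2=b[:2].mean(0),b[2:].mean(0)
for z in(.105,.119):
    p,q=plane(w,e1,z),plane(w,e2,z);d=p-q;print(z,p,q,(p+q)/2,np.linalg.norm(d),np.degrees(np.arctan2(d[1],d[0])))
m=(t["color"].max(2)<75);m=m.astype(np.uint8);m[:,:120]=0;m[:,145:]=0;m[:210]=0;m[232:]=0
print(cv2.connectedComponentsWithStats(m)[3])
print(tri((w,tuple(ce[k])),(t,(132.25,220.44))),tri((w,tuple(ce[k])),(t,(132.25,220.44)),(s,(245.7,280))))
```

```text
[263 124  18  45 526] [271.6084 146.2605]
((271.6293029785156, 146.30172729492188), (44.87169647216797, 12.165356636047363), 80.83765411376953)
0.105 [0.4188 0.3093 0.105 ] [0.4355 0.2744 0.105 ] [0.4272 0.2918 0.105 ] 0.038695706923312416 115.56429825636646
0.119 [0.418  0.3099 0.119 ] [0.4339 0.2768 0.119 ] [0.4259 0.2933 0.119 ] 0.03677389626272108 115.56429825636653
[[255.7316 191.4458]
 [127.841  221.4538]
 [137.3333 210.6667]
 [139.375  219.    ]]
(array([0.4264, 0.2919, 0.1021]), [0.0008456761085695903, 0.0008456761085695822]) (array([0.4267, 0.2908, 0.1109]), [0.0020119128500089623, 0.0027890607813758263, 0.002493733837708233])
```

The wrist view gives a tab length of 36.8 mm at z = 0.119 (36 expected), a yaw of about 25° and a centre near (0.426, 0.292). The top view's angle was biased by the tab's visible side face. I'll go above it.

```bash
python3 go.py 0.426 0.292 0.165 115.3
```

```text
shift [0.0483 0.0115 0.0744] turn -10.23 from [0.4274 0.2424 0.2395] [1.7999e+02 5.0000e-02 1.0507e+02] F [-0.6 -0.5 -1. ]
```

Request:
step_hand([
  {"finger_gap":0.06},
  {"finger_gap":0.06},
])

```text
time_s: 2.62
tool_pos: [0.4282, 0.2408, 0.2393]
tool_rot: [-180.0, 0.0, 104.8]
force: [-0.0, -0.2, -0.1]
grip_width: 0.0802
grasp_force: 0.0
```

```bash
python3 go.py 0.426 0.292 0.165 115.3;python3 - <<'E'
from cell import env, ticket, readout, read_camera
import numpy as np
from h import *
w=read_camera("wrist");print(np.round(w["world_from_camera"],4)[:3,3]);print(np.round(readout.get_obs()["tool_pos"],4))
w=read_camera("wrist");print(np.round(w["world_from_camera"],4)[:3,3]);print(np.round(readout.get_obs()["tool_pos"],4))
m=(w["color"].max(2)<45).astype(np.uint8); m[:112]=0;m[175:]=0;m[:,:255]=0;m[:,290:]=0
n,l,st,ce=cv2.connectedComponentsWithStats(m);k=1+st[1:,4].argmax();print(st[k],ce[k])
print(plane(w,tuple(ce[k]),.119),plane(w,tuple(ce[k]),.11))
E
```

```text
shift [0.0501 0.011  0.0743] turn -10.47 from [0.4282 0.2408 0.2393] [-1.7998e+02  3.0000e-02  1.0483e+02] F [-0.  -0.2 -0.1]
[0.4083 0.3135 0.3857]
[0.4282 0.2409 0.2393]
[0.4083 0.3136 0.3858]
[0.4281 0.2411 0.2394]
[261 112  18  44 484] [269.38016529 134.50619835]
[0.4266048  0.29232881 0.119     ] [0.42722335 0.2916123  0.11      ]
```

Request:
step_hand([
  {"xyz":[0.05, 0.011, 0.03], "rz":-10.5, "finger_gap":0.06},
  {"xyz":[0.05, 0.011, 0.06], "rz":-10.5, "finger_gap":0.06},
  {"xyz":[0.05, 0.011, 0.074], "rz":-10.5, "finger_gap":0.06},
  {"xyz":[0.05, 0.011, 0.074], "rz":-10.5, "finger_gap":0.06},
  {"xyz":[0.05, 0.011, 0.074], "rz":-10.5, "finger_gap":0.06},
  {"xyz":[0.05, 0.011, 0.074], "rz":-10.5, "finger_gap":0.06},
], squeeze=30)

```text
time_s: 3.22
tool_pos: [0.4264, 0.2932, 0.1667]
tool_rot: [179.9, 0.0, 115.4]
force: [-0.5, 0.3, 0.7]
grip_width: 0.0598
grasp_force: 0.0
```

```bash
python3 go.py 0.4265 0.292 0.109 115.3; python3 -c "
from cell import env, ticket, readout, read_camera
import cv2
cv2.imwrite('pics/w2.png',read_camera('wrist')['color'])"
```

```text
shift [-0.0011 -0.0005  0.0577] turn 0.08 from [0.4264 0.2932 0.1667] [1.7991e+02 2.0000e-02 1.1538e+02] F [-0.5  0.3  0.7]
```

View pics/w2.png

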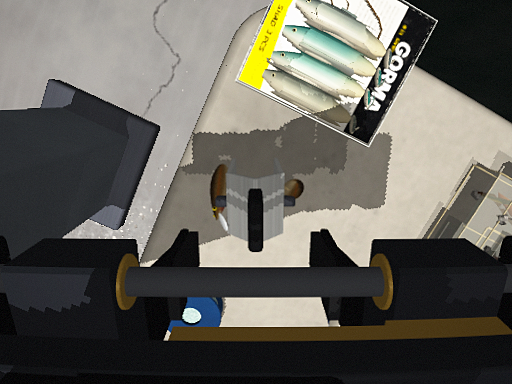

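The tab stands vertical at (256,220), midway between the fingers at about x = 180 and 325, so the alignment is good. I'll descend and grip.

Request:
step_hand([
  {"xyz":[0, 0, 0.03], "finger_gap":0.06},
  {"xyz":[0, 0, 0.05], "finger_gap":0.06},
  {"xyz":[0, 0, 0.057], "finger_gap":0.06},
  {"xyz":[0, 0, 0.057], "finger_gap":0.06},
  {"xyz":[0, 0, 0.057], "finger_gap":0},
  {"xyz":[0, 0, 0.057], "finger_gap":0},
  {"xyz":[0, 0, 0.057], "finger_gap":0},
  {"xyz":[0, 0, 0.057], "finger_gap":0},
], squeeze=40)

```text
time_s: 3.93
tool_pos: [0.4259, 0.294, 0.1097]
tool_rot: [179.9, 0.0, 115.5]
force: [-0.1, 0.1, -0.4]
grip_width: 0.0409
grasp_force: 0.0
```

Request:
step_hand([
  {"finger_gap":0},
  {"finger_gap":0},
  {"xyz":[0, 0, -0.02], "finger_gap":0},
  {"xyz":[0, 0, -0.06], "finger_gap":0},
  {"xyz":[0, 0, -0.1], "finger_gap":0},
  {"xyz":[0, 0, -0.13], "finger_gap":0},
  {"xyz":[0, 0, -0.13], "finger_gap":0},
  {"xyz":[0, 0, -0.13], "finger_gap":0},
])

```text
time_s: 4.6
tool_pos: [0.4261, 0.2943, 0.2403]
tool_rot: [179.8, 0.0, 115.5]
force: [-0.3, -0.2, -0.9]
grip_width: 0.0007
grasp_force: 0.0
```

```bash
python3 go.py 0.53 0 0.24 98.4
```

```text
shift [-0.3103 -0.0329  0.0005] turn 17.09 from [0.4261 0.2943 0.2403] [1.7977e+02 5.0000e-02 1.1549e+02] F [-0.3 -0.2 -0.9]
```

The fingers hadn't closed when the lift began, so the tab slipped out. I'll check the saddle.

```bash
python3 -c "
from cell import env, ticket, readout, read_camera
import cv2,numpy as np
a=read_camera('wrist')['color'];b=read_camera('side')['color']
cv2.imwrite('pics/w3.png',np.hstack([a[60:360,100:400],cv2.resize(b[230:350,190:310],(300,300))]))"
```

Request:
step_hand([
  {"finger_gap":0.06},
])

```text
time_s: 4.78
tool_pos: [0.4244, 0.2929, 0.237]
tool_rot: [-179.8, 0.0, 115.5]
force: [-0.4, -0.1, 0.3]
grip_width: 0.0027
grasp_force: 0.0
```

View pics/w3.png

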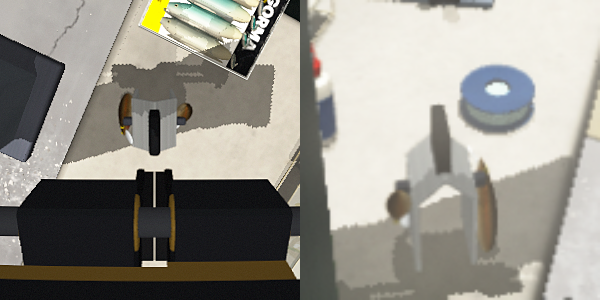

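The saddle still stands upright and centred: the tab is at (153,132) in the crop, with the fingers at x = 153. I'll descend again and wait for the grip this time.

Request:
step_hand([
  {"finger_gap":0.05},
  {"finger_gap":0.05},
  {"xyz":[0, 0, 0.02], "finger_gap":0.05},
  {"xyz":[0, 0, 0.04], "finger_gap":0.05},
  {"xyz":[0, 0, 0.06], "finger_gap":0.05},
  {"xyz":[0, 0, 0.06], "finger_gap":0.05},
], squeeze=40)

```text
time_s: 5.28
tool_pos: [0.4229, 0.2918, 0.1745]
tool_rot: [-179.6, -0.0, 115.5]
force: [-1.3, -0.3, 0.7]
grip_width: 0.0392
grasp_force: 0.0
```

```bash
python3 go.py 0.4263 0.293 0.109 115.3
```

```text
shift [-0.0004  0.0041  0.0655] turn 0.21 from [0.4229 0.2918 0.1745] [-1.7958e+02 -1.0000e-02  1.1551e+02] F [-1.3 -0.3  0.7]
```

Request:
step_hand([
  {"finger_gap":0.05},
  {"finger_gap":0.05},
  {"finger_gap":0.05},
], squeeze=40)

```text
time_s: 5.53
tool_pos: [0.4258, 0.2942, 0.1798]
tool_rot: [179.9, -0.0, 115.5]
force: [-0.3, 0.1, 0.2]
grip_width: 0.0492
grasp_force: 0.0
```

```bash
python3 go.py 0.4263 0.293 0.109 115.3
```

```text
shift [-0.0013 -0.0002  0.0708] turn 0.2 from [0.4258 0.2942 0.1798] [ 1.7989e+02 -1.0000e-02  1.1550e+02] F [-0.3  0.1  0.2]
```

Request:
step_hand([
  {"xyz":[-0.001, 0, 0.035], "finger_gap":0.05},
  {"xyz":[-0.001, 0, 0.06], "finger_gap":0.05},
  {"xyz":[-0.001, 0, 0.07], "finger_gap":0.05},
  {"xyz":[-0.001, 0, 0.07], "finger_gap":0.05},
  {"xyz":[-0.001, 0, 0.07], "finger_gap":0},
  {"xyz":[-0.001, 0, 0.07], "finger_gap":0},
  {"xyz":[-0.001, 0, 0.07], "finger_gap":0},
  {"xyz":[-0.001, 0, 0.07], "finger_gap":0},
], squeeze=40)

```text
time_s: 6.2
tool_pos: [0.4264, 0.2932, 0.1099]
tool_rot: [179.9, 0.0, 115.5]
force: [-0.8, -0.0, -0.2]
grip_width: 0.0308
grasp_force: 0.0
```

Request:
step_hand([
  {"finger_gap":0},
  {"finger_gap":0},
  {"finger_gap":0},
  {"finger_gap":0},
  {"finger_gap":0},
])

```text
time_s: 6.62
tool_pos: [0.4257, 0.2927, 0.1085]
tool_rot: [180.0, 0.0, 115.5]
force: [0.4, -0.5, 0.1]
grip_width: 0.0096
grasp_force: 39.9
```

Gripped: width 9.6 mm, 40 N. Now lift.

Request:
step_hand([
  {"xyz":[0, 0, -0.03], "finger_gap":0},
  {"xyz":[0, 0, -0.06], "finger_gap":0},
  {"xyz":[0, 0, -0.1], "finger_gap":0},
  {"xyz":[0, 0, -0.14], "finger_gap":0},
  {"xyz":[0, 0, -0.18], "finger_gap":0},
  {"xyz":[0, 0, -0.18], "finger_gap":0},
  {"xyz":[0, 0, -0.18], "finger_gap":0},
])

```text
time_s: 7.2
tool_pos: [0.4264, 0.2935, 0.2905]
tool_rot: [179.8, 0.0, 115.5]
force: [-0.4, -0.2, -2.0]
grip_width: 0.0098
grasp_force: 39.9
```

```bash
python3 go.py 0.5 0.1 0.288 105
```

```text
shift [-0.2063 -0.0169  0.0025] turn 10.49 from [0.4264 0.2935 0.2905] [1.7976e+02 4.0000e-02 1.1549e+02] F [-0.4 -0.2 -2. ]
```

Request:
step_hand([
  {"xyz":[-0.03, -0.002, 0], "rz":2, "finger_gap":0},
  {"xyz":[-0.06, -0.005, 0], "rz":4, "finger_gap":0},
  {"xyz":[-0.09, -0.007, 0], "rz":6, "finger_gap":0},
  {"xyz":[-0.12, -0.01, 0], "rz":8, "finger_gap":0},
  {"xyz":[-0.15, -0.012, 0], "rz":10, "finger_gap":0},
  {"xyz":[-0.18, -0.015, 0], "rz":10.5, "finger_gap":0},
  {"xyz":[-0.206, -0.017, 0], "rz":10.5, "finger_gap":0},
  {"xyz":[-0.206, -0.017, 0], "rz":10.5, "finger_gap":0},
])

```text
time_s: 7.87
tool_pos: [0.4998, 0.0918, 0.2857]
tool_rot: [-179.7, 0.1, 104.4]
force: [-0.3, -1.4, -2.4]
grip_width: 0.0101
grasp_force: 39.9
```

```bash
python3 go.py 0.5316 -0.0963 0.288 98.4
```

```text
shift [-0.1901 -0.0161 -0.0019] turn 6.05 from [0.4998 0.0918 0.2857] [-1.7973e+02  1.1000e-01  1.0445e+02] F [-0.3 -1.4 -2.4]
```

Request:
step_hand([
  {"xyz":[-0.03, -0.002, 0], "rz":2, "finger_gap":0},
  {"xyz":[-0.06, -0.005, 0], "rz":4, "finger_gap":0},
  {"xyz":[-0.09, -0.007, 0], "rz":6, "finger_gap":0},
  {"xyz":[-0.12, -0.01, 0], "rz":6.5, "finger_gap":0},
  {"xyz":[-0.15, -0.012, 0], "rz":6.5, "finger_gap":0},
  {"xyz":[-0.18, -0.015, 0], "rz":6.5, "finger_gap":0},
  {"xyz":[-0.197, -0.016, 0], "rz":6.5, "finger_gap":0},
  {"xyz":[-0.197, -0.016, 0], "rz":6.5, "finger_gap":0},
])

```text
time_s: 8.53
tool_pos: [0.5336, -0.1002, 0.286]
tool_rot: [-179.8, -0.0, 98.1]
force: [-0.5, 0.2, -3.1]
grip_width: 0.0097
grasp_force: 39.9
```

Request:
step_hand([
  {"finger_gap":0},
  {"finger_gap":0},
  {"finger_gap":0},
  {"finger_gap":0},
])

```text
time_s: 8.87
tool_pos: [0.5344, -0.0931, 0.2885]
tool_rot: [-180.0, -0.0, 98.7]
force: [0.9, -0.1, -1.7]
grip_width: 0.01
grasp_force: 39.9
```

```bash
python3 go.py 0.5316 -0.0963 0.19 98.4
```

Run:
```python
from cell import env, ticket, readout, read_camera
import cv2,numpy as np
a=read_camera('top')['color'];b=read_camera('side')['color']
cv2.imwrite('pics/p4.png',np.hstack([cv2.resize(a[130:230,240:350],(440,400)),cv2.resize(b[100:240,200:320],(343,400))]))
```

```text
shift [-0.0027 -0.0032  0.0985] turn 0.26 from [ 0.5344 -0.0931  0.2885] [-1.7999e+02 -1.0000e-02  9.8660e+01] F [ 0.9 -0.1 -1.7]
```

View pics/p4.png

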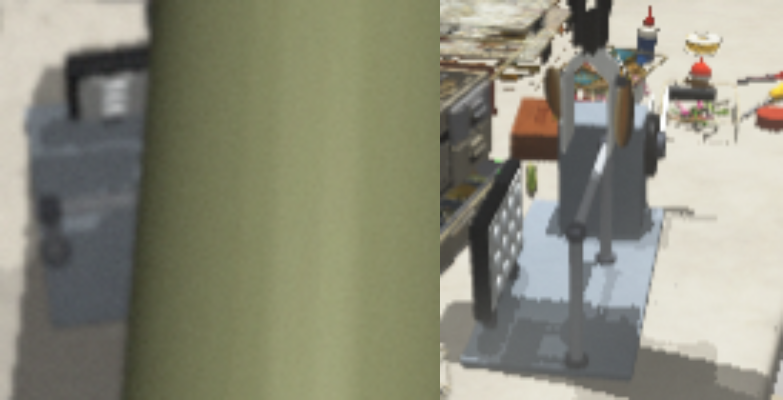

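The top view is blocked by the arm. The side view shows the saddle upright at (588,100) above the bar, its legs straddling the bar line. I'll correct by 3 mm and lower it.

Request:
step_hand([
  {"xyz":[-0.003, -0.003, 0], "finger_gap":0},
  {"xyz":[-0.003, -0.003, 0.03], "finger_gap":0},
  {"xyz":[-0.003, -0.003, 0.06], "finger_gap":0},
  {"xyz":[-0.003, -0.003, 0.085], "finger_gap":0},
  {"xyz":[-0.003, -0.003, 0.1], "finger_gap":0},
  {"xyz":[-0.003, -0.003, 0.105], "finger_gap":0},
  {"xyz":[-0.003, -0.003, 0.105], "finger_gap":0},
  {"xyz":[-0.003, -0.003, 0.105], "finger_gap":0},
])

```text
time_s: 9.63
tool_pos: [0.5324, -0.0985, 0.1845]
tool_rot: [179.9, 0.0, 98.5]
force: [0.4, 0.6, -2.0]
grip_width: 0.0094
grasp_force: 39.9
```

Request:
step_hand([
  {"finger_gap":0},
  {"xyz":[0, 0, 0.006], "finger_gap":0},
  {"xyz":[0, 0, 0.01], "finger_gap":0},
  {"xyz":[0, 0, 0.01], "finger_gap":0},
  {"xyz":[0, 0, 0.01], "finger_gap":0},
])

```text
time_s: 10.05
tool_pos: [0.5317, -0.0984, 0.1733]
tool_rot: [-180.0, -0.0, 98.5]
force: [0.8, -0.2, -1.9]
grip_width: 0.0101
grasp_force: 39.9
```

```bash
python3 go.py 0.5316 -0.0963 0.171 98.4
```

```text
shift [0.0021 0.0002 0.0023] turn 0.1 from [ 0.5317 -0.0984  0.1733] [-179.97   -0.     98.5 ] F [ 0.8 -0.2 -1.9]
```

Still free by about 2–3 mm. I'll lower a little more, to light contact.

Request:
step_hand([
  {"xyz":[0, 0, 0.0015], "finger_gap":0},
  {"xyz":[0, 0, 0.0025], "finger_gap":0},
  {"xyz":[0, 0, 0.0025], "finger_gap":0},
  {"xyz":[0, 0, 0.0025], "finger_gap":0},
])

```text
time_s: 10.38
tool_pos: [0.5321, -0.0984, 0.1711]
tool_rot: [180.0, 0.0, 98.5]
force: [0.2, -1.1, -1.5]
grip_width: 0.0096
grasp_force: 39.9
```

Request:
step_hand([
  {"xyz":[0, 0, 0.001], "finger_gap":0},
  {"xyz":[0, 0, 0.001], "finger_gap":0},
  {"xyz":[0, 0, 0.001], "finger_gap":0},
])

```text
time_s: 10.63
tool_pos: [0.5326, -0.0984, 0.1706]
tool_rot: [179.9, 0.0, 98.5]
force: [2.2, 0.5, -0.1]
grip_width: 0.0097
grasp_force: 39.9
```

Contact has begun: the saddle's weight is off the wrist. Release.

Request:
step_hand([
  {"finger_gap":0.05},
  {"finger_gap":0.05},
  {"finger_gap":0.05},
  {"finger_gap":0.05},
  {"finger_gap":0.05},
  {"finger_gap":0.05},
  {"finger_gap":0.05},
  {"finger_gap":0.05},
])

```text
time_s: 11.3
tool_pos: [0.5319, -0.0984, 0.17]
tool_rot: [-180.0, 0.0, 98.5]
force: [-0.0, 0.0, 0.2]
grip_width: 0.0485
grasp_force: 0.0
```

Request:
step_hand([
  {"xyz":[0, 0, -0.02], "finger_gap":0.05},
  {"xyz":[0, 0, -0.05], "finger_gap":0.05},
  {"xyz":[0, 0, -0.09], "finger_gap":0.05},
  {"xyz":[0, 0, -0.12], "finger_gap":0.05},
  {"xyz":[0, 0, -0.12], "finger_gap":0.05},
  {"xyz":[0, 0, -0.12], "finger_gap":0.05},
])

```text
time_s: 11.8
tool_pos: [0.5331, -0.0984, 0.2922]
tool_rot: [179.8, 0.1, 98.5]
force: [0.4, -0.1, -0.4]
grip_width: 0.0499
grasp_force: 0.0
```

Run:
```python
from cell import env, ticket, readout, read_camera
import cv2,numpy as np
a=read_camera('wrist')['color'];b=read_camera('side')['color']
cv2.imwrite('pics/p5.png',np.hstack([a[:,60:460],cv2.resize(b[100:240,200:320],(329,384))]))
```

```bash
python3 go.py 0.5 -0.25 0.29 98.4
```

```text
shift [-0.1452 -0.0535 -0.0008] turn 0.09 from [ 0.5314 -0.0985  0.2892] [-1.7993e+02 -1.0000e-02  9.8490e+01] F [0.2 0.2 0.2]
```

View pics/p5.png

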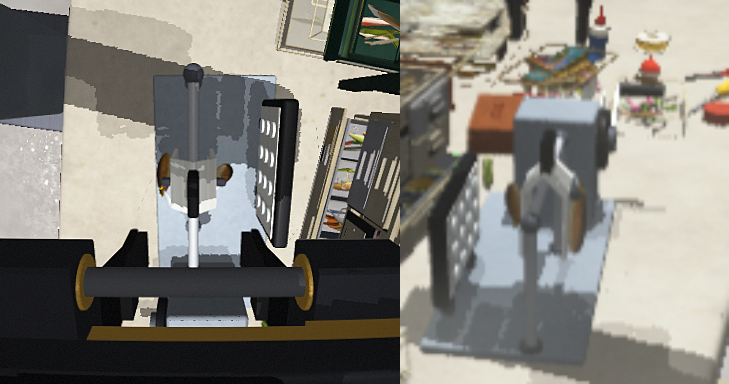

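The saddle hangs upright astride the bar, at (193,185) in the wrist view and with legs either side of the bar in the side view. Now go above the handle, closing the fingers.

```bash
python3 go.py 0.4905 -0.3651 0.29 98.4
```

```text
shift [-0.2577 -0.0799 -0.0008] turn 0.09 from [ 0.5314 -0.0985  0.2892] [-1.7993e+02 -1.0000e-02  9.8490e+01] F [0.2 0.2 0.2]
```

Request:
step_hand([
  {"xyz":[-0.257, -0.08, 0], "finger_gap":0},
  {"xyz":[-0.257, -0.08, 0], "finger_gap":0},
  {"xyz":[-0.257, -0.08, 0], "finger_gap":0},
  {"xyz":[-0.257, -0.08, 0], "finger_gap":0},
  {"xyz":[-0.257, -0.08, 0], "finger_gap":0},
  {"xyz":[-0.257, -0.08, 0], "finger_gap":0},
  {"xyz":[-0.257, -0.08, 0], "finger_gap":0},
  {"xyz":[-0.257, -0.08, 0], "finger_gap":0},
], squeeze=30)

```text
time_s: 12.57
tool_pos: [0.4867, -0.3711, 0.2867]
tool_rot: [-179.7, -0.1, 97.9]
force: [-0.1, -1.0, -0.3]
grip_width: 0.0056
grasp_force: 0.0
```

Request:
step_hand([
  {"finger_gap":0},
  {"finger_gap":0},
  {"finger_gap":0},
  {"finger_gap":0},
])

```text
time_s: 12.9
tool_pos: [0.4915, -0.3625, 0.29]
tool_rot: [180.0, -0.0, 98.7]
force: [0.7, 1.3, 0.3]
grip_width: 0.0004
grasp_force: 0.0
```

```bash
python3 go.py 0.4905 -0.3651 0.185 98.4
```

```text
shift [-0.0024 -0.0014  0.105 ] turn 0.26 from [ 0.4915 -0.3625  0.29  ] [ 1.800e+02 -2.000e-02  9.866e+01] F [0.7 1.3 0.3]
```

Request:
step_hand([
  {"xyz":[-0.002, -0.001, 0.035], "finger_gap":0},
  {"xyz":[-0.002, -0.001, 0.07], "finger_gap":0},
  {"xyz":[-0.002, -0.001, 0.095], "finger_gap":0},
  {"xyz":[-0.002, -0.001, 0.105], "finger_gap":0},
  {"xyz":[-0.002, -0.001, 0.105], "finger_gap":0},
  {"xyz":[-0.002, -0.001, 0.105], "finger_gap":0},
  {"xyz":[-0.002, -0.001, 0.105], "finger_gap":0},
])

```text
time_s: 13.48
tool_pos: [0.4914, -0.3669, 0.1874]
tool_rot: [179.9, 0.2, 98.5]
force: [0.5, -0.0, 0.2]
grip_width: 0.0005
grasp_force: 0.0
```

```bash
python3 go.py 0.4905 -0.3651 0.111 98.4
```

Run:
```python
from cell import env, ticket, readout, read_camera
import cv2,numpy as np
b=read_camera('side')['color'];a=read_camera('top')['color']
cv2.imwrite('pics/p6.png',np.hstack([cv2.resize(b[90:240,190:340],(400,400)),cv2.resize(a[130:230,320:420],(400,400))]))
```

```text
shift [ 0.0021 -0.0009  0.0764] turn 0.13 from [ 0.4914 -0.3669  0.1874] [1.7985e+02 1.5000e-01 9.8530e+01] F [ 0.5 -0.   0.2]
```

View pics/p6.png

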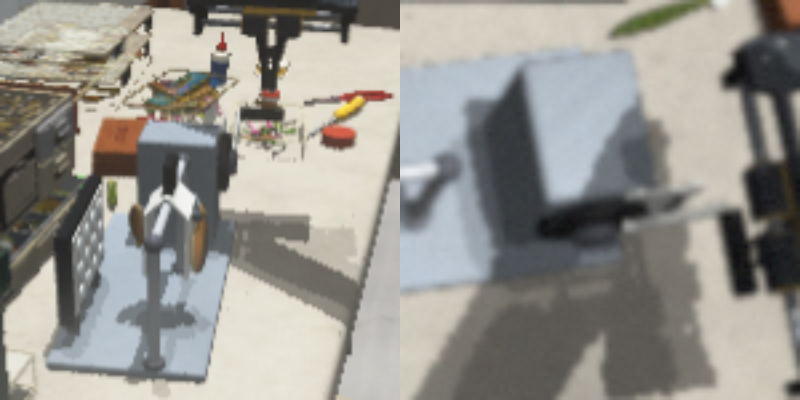

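In the side view the fingertips at (268,95) sit just above the handle at (262,113), and the saddle hangs level. Now I'll press.

Request:
step_hand([
  {"xyz":[0.001, 0, 0.012], "finger_gap":0},
  {"xyz":[0.001, 0, 0.024], "finger_gap":0},
  {"xyz":[0.001, 0, 0.034], "finger_gap":0},
  {"xyz":[0.001, 0, 0.044], "finger_gap":0},
  {"xyz":[0.001, 0, 0.054], "finger_gap":0},
  {"xyz":[0.001, 0, 0.063], "finger_gap":0},
  {"xyz":[0.001, 0, 0.07], "finger_gap":0},
  {"xyz":[0.001, 0, 0.07], "finger_gap":0},
])

```text
time_s: 14.25
tool_pos: [0.49, -0.3678, 0.1146]
tool_rot: [179.9, 0.2, 98.4]
force: [0.0, -3.2, 4.5]
grip_width: 0.0003
grasp_force: 2.0
```

Request:
step_hand([
  {"finger_gap":0},
  {"finger_gap":0},
  {"finger_gap":0},
])

```text
time_s: 14.5
tool_pos: [0.49, -0.3671, 0.1158]
tool_rot: [180.0, 0.2, 98.5]
force: [-0.5, -2.9, 5.1]
grip_width: 0.0003
grasp_force: 2.6
```

```bash
python3 go.py 0.4905 -0.3651 0.111 98.4
```

```text
shift [0.0019 0.0008 0.0048] turn 0.06 from [ 0.49   -0.3671  0.1158] [1.7998e+02 1.6000e-01 9.8460e+01] F [-0.5 -2.9  5.1]
```

Request:
step_hand([
  {"xyz":[0, 0, 0.003], "finger_gap":0},
  {"xyz":[0, 0, 0.005], "finger_gap":0},
  {"xyz":[0, 0, 0.005], "finger_gap":0},
  {"xyz":[0, 0, 0.005], "finger_gap":0},
  {"xyz":[0, 0, 0.005], "finger_gap":0},
  {"xyz":[0, 0, 0.005], "finger_gap":0},
])

```text
time_s: 15.0
tool_pos: [0.4899, -0.3666, 0.111]
tool_rot: [180.0, 0.1, 98.5]
force: [-0.8, -2.5, 6.5]
grip_width: 0.0008
grasp_force: 3.2
```

```bash
python3 go.py 0.4905 -0.3651 0.111 98.4
```

Run:
```python
from cell import env, ticket, readout, read_camera
import cv2,numpy as np
b=read_camera('side')['color'];a=read_camera('wrist')['color']
cv2.imwrite('pics/p7.png',np.hstack([cv2.resize(b[90:240,190:340],(400,400)),a[:,90:490][:384].copy() if 0 else cv2.resize(a,(400,400))]))
```

```text
shift [ 0.0014  0.0008 -0.    ] turn 0.07 from [ 0.4899 -0.3666  0.111 ] [1.7999e+02 1.2000e-01 9.8470e+01] F [-0.8 -2.5  6.5]
```

View pics/p7.png

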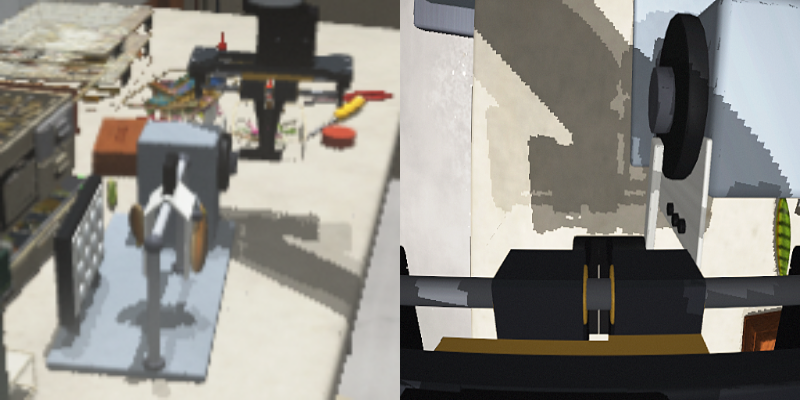

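The wrist view shows the arm turned down beside the three pips, around (675,217). In the side view the fingertips bear on the handle near (262,155). I'll check the handle's lower edge against the prediction for 0.69.

Run:
```python
from cell import env, ticket, readout, read_camera
from h import *
s=read_camera("side")
bm=np.array([.5316,-.0963,.0]);c,q=np.cos(np.radians(8.4)),np.sin(np.radians(8.4))
R=np.array([[c,-q,0],[q,c,0],[0,0,1]])
for a in(.59,.69,.79):
    al=.45-a; f=lambda x:proj(s,bm+R@np.array([x,-.185-.08*np.cos(al),.105+.08*np.sin(al)]))
    print(a,f(-.1),f(-.074),f(-.048),"r px ~",362.9*.008/1.15)
g=s["color"].max(2)
for x in(281,283,286,288,290,292,294): print(x,[int(v) for v in g[136:158,x]])
o=readout.get_obs();print(env.tip_reach,o["tool_pos"],o["force"])
```

```text
0.59 [295.79476115 145.31761906] [287.84963115 144.80135885] [279.93230649 144.29180026] r px ~ 2.524521739130435
0.69 [295.63190053 147.72368561] [287.7022765  147.20393814] [279.80036879 146.690631  ] r px ~ 2.524521739130435
0.79 [295.46212695 150.15771183] [287.54290905 149.63410615] [279.65135702 149.11668713] r px ~ 2.524521739130435
281 [226, 217, 181, 182, 200, 180, 221, 230, 211, 139, 54, 52, 50, 95, 190, 227, 228, 228, 228, 228, 229, 227]
283 [199, 169, 194, 166, 171, 193, 170, 158, 147, 139, 52, 52, 49, 66, 177, 228, 229, 229, 229, 228, 228, 226]
286 [124, 151, 192, 176, 124, 134, 109, 175, 189, 85, 51, 53, 50, 67, 180, 230, 230, 230, 230, 229, 227, 227]
288 [49, 50, 50, 50, 49, 49, 50, 53, 49, 51, 53, 53, 53, 51, 174, 229, 230, 230, 229, 227, 226, 226]
290 [52, 62, 66, 52, 53, 53, 54, 54, 53, 55, 54, 53, 54, 52, 175, 230, 229, 229, 228, 228, 227, 227]
292 [49, 49, 50, 49, 49, 50, 52, 55, 56, 52, 51, 52, 53, 53, 135, 214, 231, 229, 228, 228, 228, 227]
294 [133, 179, 182, 176, 146, 164, 200, 185, 178, 194, 100, 54, 53, 53, 133, 212, 231, 229, 229, 229, 228, 227]
0.017 [ 0.48994087 -0.36658994  0.11099494] [-1.4915965  -3.67955717  6.23216946]
```

The handle spans rows 146–149 with its centre near 147.3, against a predicted 147.0 for 0.69 rad, so it is at the third click. The press is about 6.5 N. Handing in.

```bash
python3 -c "
from cell import env, ticket, readout, read_camera
print(ticket.sign_off())"
```

```text
the job is handed in; nothing more can be done
None
```

The job is handed in: the saddle hangs free astride the bar, and the fingers were holding the crank at about 0.69 rad (the third click) with roughly 6.5 N; no verdict came back, and the first grasp missed and was redone without shifting the saddle.

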